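# Free the potter's gauge: two turns of the knurled screw, then push the arm back

### The arm

A 6-joint arm with a two-finger parallel gripper is mounted at the origin on the work surface. World frame = base frame: x ahead of the robot, y to its left, z up, the work surface at z = 0. Lengths are in m, angles in degrees, forces in N, time in s.
With the tool pointing down it reaches from about 0.325 to 0.9 m from the base axis. Payload 6.1 kg.
Tool frame: the origin (TCP) lies between the finger pads; the fingertips stand 14 mm ahead of it and the grasp point (between the pads) lies 5 mm behind it (ctrl.tips_ahead is the distance from the TCP to the fingertips, in m); x points along the fingers, y is the direction in which the jaws open and shut, and the axes are right-handed (so a half turn about x gives the same grasp; the last joint's range is limited). The gripper opens to 87 mm and grips with 3 to 60 N. Pads are 19 mm wide; open, the fingers measure 117 mm over their backs; the gripper's body (75 mm by 190 mm) begins 51 mm behind the grasp point.
Start: joints at [60.671, 12.628, 87.462, -0, 79.91, -7.225], TCP at [0.235, 0.579, 0.237] pointing down, gripper open.
Joint ranges: [-170.65, 170.65], [-52.31, 119.04], [5.05, 147.46], [-71.25, 251.25], [11.57, 151.72], [-153.62, 153.62]. Speed limits (degrees/s): [147.25, 147.25, 172.46, 180, 180, 180].

### API

Orientations are given as a 3x3 rotation matrix whose columns are the frame's x, y, z axes.
In Python, from bench import ctrl, imaging gives the robot as it stands. The module is installed in compiled form; this text tells all that it offers.
- The arm moves only by the shell command python3 -m crank 'ROWS' [FORCE]. ROWS is JSON, a list of rows, each an object of numbers: "dx", "dy", "dz": the shift along the tool's x, y, z in units of 30 mm (1.0 is 30 mm); "rx", "ry", "rz": the turn, a rotation vector about the tool's x, y, z in units of 6 degrees (1.0 is 6 degrees); "fingers": the closure in counts, from 0 (fully open) to 255 (shut). A call has 1 to 5 rows; each row shifts and turns the commanded pose from where the row before left it, along the tool's axes as they then stand; what a row does not reach is not made up. A row lasts 1/12 s, in which the tool goes at most 41.7 mm and 7.16 degrees, less where a joint would pass 70% of its speed; a pose out of reach is approached as far as the arm can. A call is refused whole if a number of a shift passes 1 or a number of a turn 1, either way. A call with a gripper value outside its range is refused whole. The fingers move at their own pace and stop on an object; FORCE is the grip in N (left out, the last holds). Time passes only in rows, so rows that do not move let the fingers close. It gives the time, the measured TCP pose, the force and the opening at its end, in the units of the state.
- ctrl.get_state(): the state, without advancing time (a new reading comes with each control period).
- imaging.capture(name): name is "scene" or "side" or "wrist"; returns (picture, depth): 400x640x3 uint8, blue, green, red; 400x640 float32, m along the optical axis (not along the pixel's ray), 0 where there is no reading.
- imaging.camera_model(name): a dict with "vertical_fov" (degrees; the focal length in pixels is half the picture's height over the tangent of half this angle, whatever the lens; pixels are square), "cx", "cy" (the principal point, pixels), "origin" and "rotation" of the camera in the world; the wrist camera has in their place "hand_eye" (4x4, takes a point from camera to tool coordinates, whose origin is the TCP and whose axes are the tool frame's). Camera axes: x right, y down, z forward; pixel columns grow to the right and rows downward; lengths in m; the calibration is good to about 2 mm. A picture is of the moment at which its call begins: read the wrist's pose just before it. camera_model takes no time and is no camera call.
- ctrl.job_done(): hands the job in, once; it reports no verdict.
The state is a dict: "time": time; "joint_pos": joint angles; "joint_vel": joint speeds; "tau": joint torques, N m; "tool_pos": TCP position; "ee_rot": TCP orientation; "ft_force": force on the tool from outside, world axes, zero at the start; "moment": the same for the moment, N m; "width": finger opening in m.
Only numpy, scipy, OpenCV 4.12 (cv2) and the standard library are available. Lean on these libraries where they do the work, as an engineer would, in place of code of your own. Each camera call takes 0.05 s, during which the arm holds its last target. There are 200 camera calls.

### The job

Free the cup gauge. With the gripper shut and working from outside the rim, roll a fingertip across the knurled edge of the big brass thumbscrew until it is loosened by two full turns (anticlockwise seen from above), and leave it there. Then push the upright plate at the gauge arm's end with the fingertips so that the arm slides fully back to its stop, away from the clay cup; grip nothing, and leave the cup and everything else standing where it is.

Things in the scene. Friction and masses are not known exactly. Their poses are not given: they have to be found in the camera images.
- gauge: The fixed gauge. Origin: underside of its plywood board (x -195..125, y -90..90 mm, 12 thick), below the thumbscrew's axis; z up; x = the way the arm slides back. Glass plate on the board (top at z 18, x -190..-35). At the origin a post 50 x 54 mm with a steel bridge, top at z 107. Nothing on or near it is higher than 145 mm. Arm: along x under the screw, 32 mm wide, z 85..97.
- screw (a joint): Turn of the brass thumbscrew about its vertical axis, rad: 0 tight, growing anticlockwise seen from above (loosening); starts at 0 to 0.3, end stop at 22; stays where it is left (friction 0.06 N m, 2 N at the rim). It rises 3 mm a turn. Its steel tip sits in a hole of the arm and locks it, and is clear of it after about 1.5 turns.
- head (a point): Centre of the screw's brass head, on its axis, half way up the rim (z 121 mm of the gauge when tight); rises and turns with it. The head is a disc 63 mm across and 18 mm high; its upright knurled rim has 30 coarse ribs, 1.6 mm proud, and is free all round. The bridge, 50 (gauge x) by 54 mm, lies 5 mm below the head. A flat boss 24 mm across, 3 mm high is on its top.
- pip (a point): Dark pip, 6 mm across and 3 mm high, on top of the screw's head, 21 mm off its axis; it goes round with the head and shows the turn. This point is the middle of the pip's top.
- slide_bar (a joint): How far the arm has slid back along the gauge's x, m: 0 at the start (locked), 0.045 at its end stop. Sliding friction about 2 N once unlocked; it stays where it is left.
- push_face (a point): Middle of the free upper part of the upright wooden plate at the arm's end, on the face that looks to the gauge's -x, to be pushed towards +x; it moves with the arm (at the start x -91, y 0, z 122 mm of the gauge). The plate is 44 mm wide (gauge y), 6 mm thick, z 45 to 145 mm. A steel feeler pin sticks out 12 mm to -x at z 55, nearly touching the cup.
- cup: The unfired grey clay cup being gauged, upside down on the glass under the pushed side of the plate: 76 mm across at the bottom, 55 mm at the top, 72 mm high, so its top is at 90 mm above the table; about 0.22 kg. Origin: centre of its underside. Must not be disturbed.
- trimmer: Trimming tool, wooden handle 12 mm thick, 140 mm long, lying along x on the gauge's board beside the post; bystander. Origin mid-handle, underside.
- block: Dark wooden block 45 x 22 x 30 mm on the gauge's board; bystander. Origin centre of underside.
- cup_b: Clay cup like the gauged one, upside down on the table to the robot's right; bystander.
- cup_c: Clay cup, slightly smaller, upside down on the table to the robot's left; bystander.
- bowl: Blue bowl 150 mm across, 60 mm high, to the robot's left; bystander.
- brush: Brush lying near the table's far edge; bystander.
- slip_jar: Lidded jar 64 mm across, 80 mm high, to the robot's right; bystander.

How it is judged (in metres and radians):
On the way, in this order (a step that is already met when the one before it is completed fails the run):
1. the thumbscrew is loosened by two full turns (within a quarter turn) with the arm still in place (value of joint screw between 11 and 14.14 rad and value of joint slide_bar below 0.01 m), for 0.2 s.
2. the arm is pushed back to its stop (value of joint slide_bar above 0.04 m), for 0.2 s.
At the end, for the whole second after the job is handed in: The thumbscrew stands two full turns loose (joint between 1.75 and 2.25 turns, 11.0 to 14.14 rad), the arm is back at its stop (slid more than 40 of 45 mm) and still, and the cup stands upright within 10 mm of where it was (value of joint screw between 11 and 14.14 rad and value of joint slide_bar above 0.04 m and velocity of joint slide_bar below 0.01 m/s and distance of cup from where it was at the start of the episode below 0.01 m and angle between cup's own z axis and vertical below 0.1 rad); the robot touches nothing.
It fails at once if the screw's head is gripped between the fingers instead of being rolled from outside (fingers touching it while the grasp point is within 20 mm of its axis) (contact force between the fingers and gauge above 0.3 N and horizontal distance between the grasp point and head below 0.02 m).
It fails at once if the arm's end plate is gripped between the fingers instead of pushed (fingers touching while the grasp point lies within the plate) (contact force between the fingers and gauge above 0.3 N and x of the grasp point in the frame of push_face between -0.001 and 0.007 m and y of the grasp point in the frame of push_face between -0.022 and 0.022 m and z of the grasp point in the frame of push_face between -0.03 and 0.025 m).
It fails at once if the cup is shifted by more than 15 mm, lifted or tipped (distance of cup from where it was at the start of the episode above 0.015 m or angle between cup's own z axis and vertical above 0.3 rad).
It fails at once if a bystander is shifted by more than 25 mm or lifted (distance of any of trimmer, block, cup_b, cup_c, bowl, brush, slip_jar from where it was at the start of the episode above 0.025 m).
It also fails if it takes over 72 s, if anything falls off the work surface, if the arm or the gripper's body presses on something with over 40 N, if the wrist force passes 120 N, or if a joint passes its speed limit or range.

## Working session

There is one attempt and no reset: what is moved stays moved. The work goes in short steps, Python scripts to look and compute and a shell command to move; the robot and the scene stay as the last step left them, time stands still between calls to the robot, and variables do not carry over. Pictures are saved under pics/ and viewed, about 8 in all and at most 12, crops included, and the job is handed in when it is done.

```bash
mkdir -p pics
cat > h.py <<'E'
import numpy as np, cv2
from bench import ctrl, imaging
def cam(n):
    m=imaging.camera_model(n); f=200/np.tan(np.radians(m["vertical_fov"])/2)
    if "origin" in m: R=np.array(m["rotation"]);o=np.array(m["origin"])
    else:
        s=ctrl.get_state(); T=np.array(m["hand_eye"]);E=np.array(s["ee_rot"])
        R=E@T[:3,:3]; o=E@T[:3,3]+np.array(s["tool_pos"])
    return f,m["cx"],m["cy"],R,o
def cloud(n):
    f,cx,cy,R,o=cam(n); p,d=imaging.capture(n)
    v,u=np.mgrid[:400,:640]
    P=np.stack([(u-cx)/f*d,(v-cy)/f*d,d],-1)@R.T+o
    P[d==0]=np.nan
    return p,d,P
def ray(n,u,v,z,c=None):
    f,cx,cy,R,o=c or cam(n); r=R@np.array([(u-cx)/f,(v-cy)/f,1]); return o+r*(z-o[2])/r[2]
E
python3 - <<'E'
from h import *
s=ctrl.get_state(); print(s)
for n in("scene","side"):
    m=imaging.camera_model(n);print(n,m)
    p,d,P=cloud(n); cv2.imwrite(f"pics/{n}0.png",p); np.savez(f"{n}0.npz",p=p,P=P)
print(imaging.camera_model("wrist"),ctrl.tips_ahead)
E
```

```text
{'time': 0.0, 'joint_pos': array([ 6.06715433e+01,  1.26749687e+01,  8.75266473e+01, -3.14123969e-03,
        7.99067348e+01, -7.22552404e+00]), 'joint_vel': array([ 0.08238992,  0.10219192, -0.07166196, -0.04195955,  0.00424619,
       -0.01883143]), 'tau': array([ 4.97873282e-05, -4.94624984e+01, -3.87370563e+01,  6.99581299e-02,
        5.75062365e-02, -1.65637143e-04]), 'tool_pos': array([0.23490726, 0.57854545, 0.235432  ]), 'ee_rot': array([[-8.79220543e-04,  3.76261910e-01,  9.26512926e-01],
       [-1.67512847e-03,  9.26511430e-01, -3.76262892e-01],
       [-9.99998210e-01, -1.88284624e-03, -1.84320847e-04]]), 'ft_force': array([ 0.50160726,  0.35708562, -0.15024039]), 'moment': array([ 0.02593629, -0.01587132,  0.06249969]), 'width': 0.08705520632639159}
scene {'vertical_fov': 43.78170412253332, 'cx': 323.0752687502234, 'cy': 204.28635701129127, 'origin': array([1.23394028, 0.91105805, 0.99604681]), 'rotation': array([[-0.82317649,  0.36265173, -0.43688006],
       [ 0.5677727 ,  0.52057875, -0.63767697],
       [-0.00382418, -0.77296926, -0.63443194]])}
side {'vertical_fov': 54.710874705210884, 'cx': 318.9703999719458, 'cy': 196.28455597298066, 'origin': array([0.18797249, 0.53513817, 0.9385953 ]), 'rotation': array([[-0.79629722, -0.46929497,  0.38167129],
       [-0.60489805,  0.61462638, -0.50629316],
       [ 0.00301559, -0.63403205, -0.77330089]])}
{'vertical_fov': 69.73248702147558, 'cx': 317.0764865651804, 'cy': 201.19624960314803, 'hand_eye': array([[-6.79297898e-04, -2.63589194e-01,  9.64634789e-01,
        -1.48332472e-01],
       [ 9.99999700e-01,  1.80667984e-04,  7.53569984e-04,
         5.28352266e-04],
       [-3.72911527e-04,  9.64635011e-01,  2.63588992e-01,
        -7.27579476e-02],
       [ 0.00000000e+00,  0.00000000e+00,  0.00000000e+00,
         1.00000000e+00]])} 0.014
```

View pics/scene0.png

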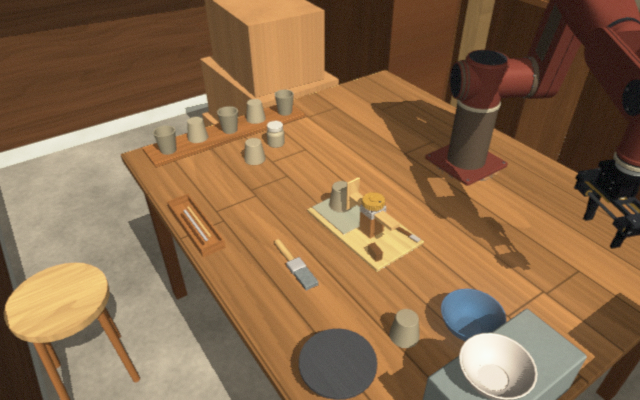

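View pics/side0.png

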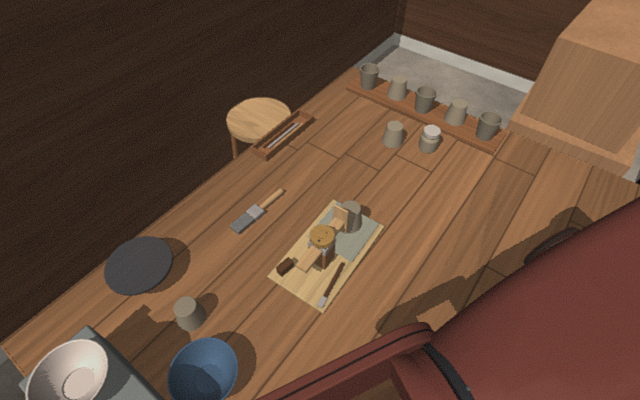

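The scene shows the gauge at about px (365,220), with the brass head at (374,200), and the side view has the head at (322,236). The board corners are visible in the side view.

Run:
```python
from h import *
for n,(u0,u1,v0,v1) in dict(scene=(300,430,170,275),side=(262,390,190,315)).items():
    D=np.load(n+"0.npz");p,P=D["p"],D["P"];hsv=cv2.cvtColor(p,cv2.COLOR_BGR2HSV)
    c=cam(n)
    Z=P[...,2]; box=np.zeros(Z.shape,bool);box[v0:v1,u0:u1]=1
    h=box&(Z>.119)&(Z<.15)&(hsv[...,1]>140)
    Q=P[h]; print(n,"head pts",h.sum(),np.nanmin(Q,0),np.nanmax(Q,0))
    top=Q[Q[:,2]>.126]
    if len(top)>5:
        r=cv2.minEnclosingCircle((top[:,:2]*1000).astype(np.float32));print("top circle",r,np.median(top[:,2]))
    # board: points at z ~ 12..18mm
    b=box&(Z>.006)&(Z<.022); Qb=(P[b][:,:2]*1000).astype(np.float32)
    print("board rect",cv2.minAreaRect(Qb),len(Qb))
    cr=p[v0:v1,u0:u1]; cv2.imwrite(f"pics/{n}0c.png",cv2.resize(cr,None,fx=4.5,fy=4.5,interpolation=cv2.INTER_CUBIC))
a=cv2.imread("pics/scene0c.png");b=cv2.imread("pics/side0c.png")
a=cv2.resize(a,(400,int(a.shape[0]*400/a.shape[1])));b=cv2.resize(b,(400,int(b.shape[0]*400/b.shape[1])))
h=max(a.shape[0],b.shape[0]);o=np.zeros((h,800,3),np.uint8);o[:a.shape[0],:400]=a;o[:b.shape[0],400:]=b
cv2.imwrite("pics/c1.png",o)
```

```text
scene head pts 310 [0.47755363 0.01456647 0.11901882] [0.54224022 0.1355984  0.13711801]
top circle ((501.95196533203125, 75.08243560791016), 61.19630432128906) 0.13014645935113556
board rect ((498.3445129394531, 38.59600830078125), (479.9765930175781, 350.76806640625), 53.71551513671875) 2996
side head pts 134 [0.47783074 0.07113396 0.12153171] [0.53395548 0.13251265 0.1354475 ]
top circle ((505.9529724121094, 101.5523910522461), 30.96066665649414) 0.13079719913692084
board rect ((584.5310668945312, 77.72505187988281), (367.19281005859375, 336.3298034667969), 2.783270835876465) 4479
```

View pics/c1.png

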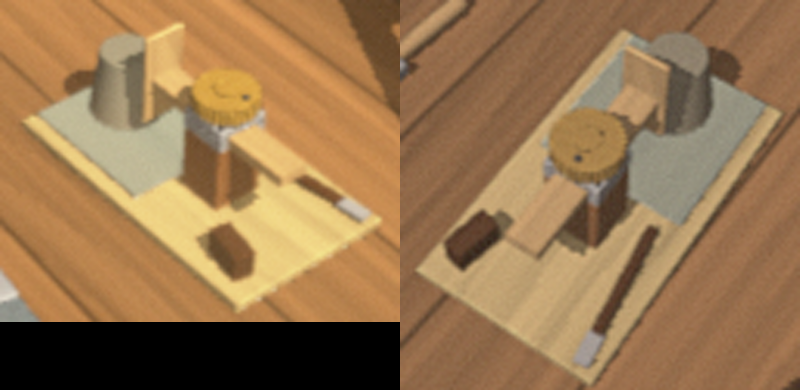

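The crops show the cup on the −x side of the plate, the pip at crop px (245,98) and (579,157), and the board corners clearly. Next I cast rays through them.

Run:
```python
from h import *
S=lambda x,y:(300+x/3.077,170+y/3.077); D=lambda x,y:(262+(x-400)/3.125,190+y/3.125)
for nm,n,q,z in [("L","scene",S(25,121),.012),("R","scene",S(380,217),.012),("F","scene",S(238,303),.012),("L","side",D(627,31),.012),("far","side",D(780,111),.012),("near","side",D(590,381),.012),("F","side",D(416,267),.012),
 ("head","scene",S(226,94),.130),("head","side",D(588,142),.130),("pip","scene",S(245,98),.133),("pip","side",D(579,157),.133),
 ("platetopA","scene",S(146,40),.145),("platetopB","scene",S(184,23),.145),("pA","side",D(626,48),.145),("pB","side",D(669,68),.145),("cuptop","scene",S(124,44),.09),("cuptop","side",D(683,45),.09)]:
    print(nm,n,np.round(ray(n,*q,z)*1000,1)[:2])
c=np.load("side0.npz")
```

```text
L scene [608.  -84.2]
R scene [413.4 220.5]
F scene [591.1 229.6]
L side [598.2 -89.3]
far side [428.5 -98.1]
near side [412.6 219.1]
F side [590.4 228.2]
head scene [514.  106.8]
head side [504.2 101.6]
pip scene [506.2 123.7]
pip side [500.2 118.8]
platetopA scene [536.9  16.8]
platetopB scene [491.8  15.9]
pA side [529.4  15.6]
pB side [489.1  11.1]
cuptop scene [513.4 -48.1]
cuptop side [514.6 -54. ]
```

```bash
python3 -m crank '[{"rx":-0.82,"dx":-0.3,"fingers":255},{"rx":-0.82,"dx":-0.3,"fingers":255},{"rx":-0.82,"dx":-0.3,"fingers":255},{"rx":-0.82,"dx":-0.3,"fingers":255},{"rx":-0.82,"dx":-0.3,"fingers":255}]' 20
python3 -m crank '[{"dy":-0.95,"dz":0.4},{"dy":-0.95,"dz":0.4},{"dy":-0.95,"dz":0.4},{"dy":-0.95,"dz":0.4},{"dy":-0.95,"dz":0.4}]'
python3 -m crank '[{"dy":-0.95,"dz":0.4},{"dy":-0.95,"dz":0.4},{"dy":-0.95,"dz":0.4},{"dy":-0.95,"dz":0.4},{"dy":-0.95,"dz":0.4}]'
```

```text
validation failed for argument at $[0]...
validation failed for argument at $[0]...
validation failed for argument at $[0]...
```

```bash
python3 -m crank '[{"dx":-0.3,"dy":0,"dz":0,"rx":-0.82,"ry":0,"rz":0,"fingers":255},{"dx":-0.3,"dy":0,"dz":0,"rx":-0.82,"ry":0,"rz":0,"fingers":255},{"dx":-0.3,"dy":0,"dz":0,"rx":-0.82,"ry":0,"rz":0,"fingers":255},{"dx":-0.3,"dy":0,"dz":0,"rx":-0.82,"ry":0,"rz":0,"fingers":255},{"dx":-0.3,"dy":0,"dz":0,"rx":-0.82,"ry":0,"rz":0,"fingers":255}]' 20
```

```text
time: 0.52
tool_pos: [0.235, 0.5788, 0.2813]
ee_rot: [[-0.001, -0.048, 0.999], [-0.001, 0.999, 0.048], [-1.0, -0.001, -0.001]]
ft_force: [0.7, -0.2, 0.1]
width: 0.0617
```

```bash
python3 -m crank '[{"dx":0,"dy":-0.96,"dz":0.4,"rx":0,"ry":0,"rz":0,"fingers":255},{"dx":0,"dy":-0.96,"dz":0.4,"rx":0,"ry":0,"rz":0,"fingers":255},{"dx":0,"dy":-0.96,"dz":0.4,"rx":0,"ry":0,"rz":0,"fingers":255},{"dx":0,"dy":-0.96,"dz":0.4,"rx":0,"ry":0,"rz":0,"fingers":255},{"dx":0,"dy":-0.96,"dz":0.4,"rx":0,"ry":0,"rz":0,"fingers":255}]'
python3 -m crank '[{"dx":0,"dy":-0.96,"dz":0.4,"rx":0,"ry":0,"rz":0,"fingers":255},{"dx":0,"dy":-0.96,"dz":0.4,"rx":0,"ry":0,"rz":0,"fingers":255},{"dx":0,"dy":-0.96,"dz":0.4,"rx":0,"ry":0,"rz":0,"fingers":255},{"dx":0,"dy":-0.96,"dz":0.4,"rx":0,"ry":0,"rz":0,"fingers":255},{"dx":0,"dy":-0.96,"dz":0.4,"rx":0,"ry":0,"rz":0,"fingers":255}]'
python3 -m crank '[{"dx":0,"dy":-0.96,"dz":0.4,"rx":0,"ry":0,"rz":0,"fingers":255},{"dx":0,"dy":-0.96,"dz":0.4,"rx":0,"ry":0,"rz":0,"fingers":255},{"dx":0,"dy":-0.96,"dz":0.4,"rx":0,"ry":0,"rz":0,"fingers":255},{"dx":0,"dy":-0.96,"dz":0.4,"rx":0,"ry":0,"rz":0,"fingers":255},{"dx":0,"dy":0,"dz":0,"rx":0,"ry":0,"rz":0,"fingers":255}]'
python3 - <<'E'
from h import *
p,d,P=cloud("wrist");cv2.imwrite("pics/w0.png",p);np.savez("w0.npz",p=p,P=P)
s=ctrl.get_state();print(s["tool_pos"],s["ft_force"])
E
```

```text
time: 0.93
tool_pos: [0.3015, 0.4363, 0.281]
ee_rot: [[-0.001, -0.044, 0.999], [-0.001, 0.999, 0.044], [-1.0, -0.001, -0.001]]
ft_force: [0.1, -0.8, -0.1]
width: 0.0283
time: 1.35
tool_pos: [0.3677, 0.2951, 0.2812]
ee_rot: [[-0.0, -0.044, 0.999], [-0.0, 0.999, 0.044], [-1.0, -0.0, -0.0]]
ft_force: [0.8, -1.2, 0.1]
width: 0.0013
time: 1.77
tool_pos: [0.4222, 0.1794, 0.2812]
ee_rot: [[0.0, -0.039, 0.999], [-0.002, 0.999, 0.039], [-1.0, -0.002, 0.0]]
ft_force: [-0.1, -0.9, -0.1]
width: 0.0007
[0.42127647 0.18136799 0.28116515] [-1.07389975  0.8746318   0.15514081]
```

View pics/w0.png

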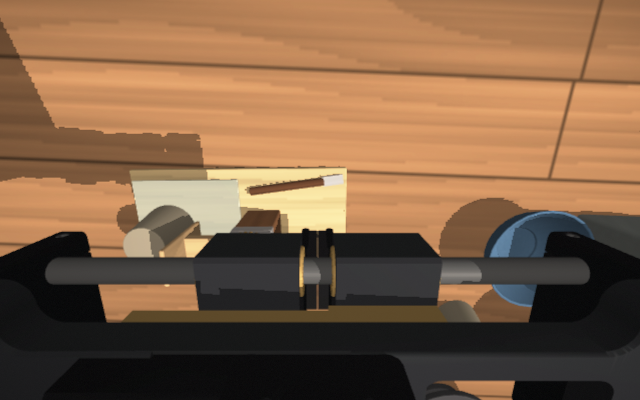

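The wrist camera looks past the fingers on the robot's side, and the gripper hides the head. I'll work from the head's far (+x) side so that it stays in view.

```bash
python3 -m crank '[{"dx":0,"dy":-0.64,"dz":0.85,"rx":0,"ry":0,"rz":0,"fingers":255},{"dx":0,"dy":-0.64,"dz":0.85,"rx":0,"ry":0,"rz":0,"fingers":255},{"dx":0,"dy":-0.64,"dz":0.85,"rx":0,"ry":0,"rz":0,"fingers":255},{"dx":0,"dy":-0.64,"dz":0.85,"rx":0,"ry":0,"rz":0,"fingers":255},{"dx":0,"dy":-0.64,"dz":0.85,"rx":0,"ry":0,"rz":0,"fingers":255}]'
python3 -m crank '[{"dx":0,"dy":0,"dz":0,"rx":0,"ry":0,"rz":0,"fingers":255},{"dx":0,"dy":0,"dz":0,"rx":0,"ry":0,"rz":0,"fingers":255}]'
python3 - <<'E'
from h import *
p,d,P=cloud("wrist");cv2.imwrite("pics/w1.png",p);np.savez("w1.npz",p=p,P=P)
s=ctrl.get_state();print(s["tool_pos"],s["ft_force"],s["ee_rot"])
E
```

```text
time: 2.23
tool_pos: [0.5528, 0.0936, 0.2811]
ee_rot: [[-0.001, -0.045, 0.999], [0.001, 0.999, 0.045], [-1.0, 0.001, -0.001]]
ft_force: [0.7, 0.6, 0.1]
width: 0.0009
time: 2.4
tool_pos: [0.5523, 0.0934, 0.2804]
ee_rot: [[-0.002, -0.042, 0.999], [0.0, 0.999, 0.042], [-1.0, 0.001, -0.002]]
ft_force: [-0.3, 0.2, 0.3]
width: 0.0003
[0.55159097 0.09403587 0.28068285] [ 0.00234916 -0.3095697   0.25529344] [[-2.14902977e-03 -4.35013458e-02  9.99051057e-01]
 [ 6.38718958e-04  9.99053101e-01  4.35028087e-02]
 [-9.99997487e-01  7.31601681e-04 -2.11920972e-03]]
```

View pics/w1.png

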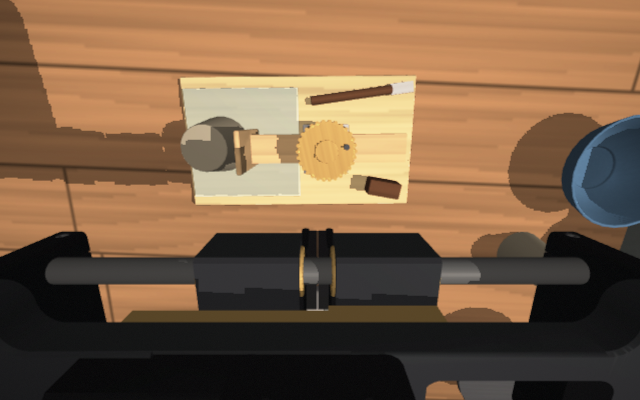

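The wrist view shows the whole head at px (327,150), the pip at (346,147), the plate at about (245,150) and the board edges. Everything needed is visible from here.

```bash
cat >> h.py <<'E'
def look(save=None,zt=.130):
    c=cam("wrist"); p,d,P=cloud("wrist")
    if save: cv2.imwrite(save,p)
    Z=P[...,2]; m=((Z>zt-.004)&(Z<zt+.008)&(np.hypot(P[...,0]-.506,P[...,1]-.100)<.045)).astype(np.uint8)
    k=max(cv2.findContours(m,cv2.RETR_EXTERNAL,cv2.CHAIN_APPROX_NONE)[0],key=cv2.contourArea)
    w=np.array([ray("wrist",u,v,zt,c)[:2] for u,v in k[:,0]])*1000
    (x,y),r=cv2.minEnclosingCircle(w.astype(np.float32))
    g=cv2.cvtColor(p,cv2.COLOR_BGR2GRAY); R=np.hypot(P[...,0]*1000-x,P[...,1]*1000-y)
    q=(R>14)&(R<27)&(m>0); v,u=np.nonzero(q&(g<.6*np.median(g[q])))
    a=None
    if len(u):
        pp=ray("wrist",np.median(u),np.median(v),zt+.003,c)*1000; a=np.degrees(np.arctan2(pp[1]-y,pp[0]-x))
    return (x,y,r),np.nanmedian(Z[m>0]),a,len(u),p,P
E
python3 - <<'E'
from h import *
c,z,a,n,p,P=look(); print("head",c,z,"pip",a,n)
C=cam("wrist")
for q in [(180,78),(416,76),(194,204),(408,206)]: print(ray("wrist",*q,.012,C)[:2]*1000)
# plate top / cup
Z=P[...,2]; m=(Z>.138)&(Z<.15)&(P[...,1]<.06)&(P[...,1]>-.05)&(abs(P[...,0]-.51)<.06)
Q=P[m]*1000; print(m.sum(),cv2.minAreaRect(Q[:,:2].astype(np.float32)),Q.min(0),Q.max(0))
m=(Z>.084)&(Z<.095)&(P[...,1]<.0)&(P[...,1]>-.12)&(abs(P[...,0]-.51)<.06)
print("cup top",cv2.minEnclosingCircle((P[m][:,:2]*1000).astype(np.float32)))
E
```

```text
head (507.6477966308594, 102.30764770507812, 31.573463439941406) 0.13095368385540057 pip 108.0486157933183 25
[428.67089121 -94.8640152 ]
[411.87829131 222.92018649]
[605.11323562 -87.96560795]
[593.94403318 235.45839768]
328 ((511.6134948730469, 14.431585311889648), (43.139034271240234, 6.737055778503418), 2.8149313926696777) [490.05325879  10.51183199 138.05860832] [533.05538664  18.56145193 147.08412556]
cup top ((513.6129760742188, -38.64575958251953), 28.2087345123291)
```

```bash
python3 -m crank '[{"dx":0.6,"dy":-0.15,"dz":0.27,"rx":0,"ry":0,"rz":0,"fingers":255},{"dx":0.9,"dy":0,"dz":0,"rx":0,"ry":0,"rz":0,"fingers":255},{"dx":1,"dy":0,"dz":0,"rx":0,"ry":0,"rz":0,"fingers":255},{"dx":1,"dy":0,"dz":0,"rx":0,"ry":0,"rz":0,"fingers":255},{"dx":1,"dy":0,"dz":0,"rx":0,"ry":0,"rz":0,"fingers":255}]'
python3 -m crank '[{"dx":0.47,"dy":0,"dz":0,"rx":0,"ry":0,"rz":0,"fingers":255},{"dx":0,"dy":0,"dz":0,"rx":0,"ry":0,"rz":0,"fingers":255},{"dx":0,"dy":0,"dz":0,"rx":0,"ry":0,"rz":0,"fingers":255}]'
python3 -m crank '[{"dx":0,"dy":0,"dz":-0.17,"rx":0,"ry":0,"rz":0,"fingers":255},{"dx":0,"dy":0,"dz":0,"rx":0,"ry":0,"rz":0,"fingers":255}]'
python3 - <<'E'
from h import *
c,z,a,n,p,P=look("pics/w2.png"); print("head",c,z,"pip",a,n)
E
```

```text
time: 2.92
tool_pos: [0.5595, 0.0907, 0.146]
ee_rot: [[0.001, -0.045, 0.999], [0.0, 0.999, 0.045], [-1.0, 0.0, 0.001]]
ft_force: [0.3, -1.0, -0.5]
width: 0.0002
time: 3.17
tool_pos: [0.5592, 0.0902, 0.1323]
ee_rot: [[-0.002, -0.045, 0.999], [0.0, 0.999, 0.045], [-1.0, 0.0, -0.002]]
ft_force: [0.2, 1.0, 1.5]
width: 0.0008
time: 3.33
tool_pos: [0.5557, 0.0894, 0.1346]
ee_rot: [[0.003, -0.044, 0.999], [0.0, 0.999, 0.044], [-1.0, 0.0, 0.003]]
ft_force: [-1.1, 0.0, -0.3]
width: 0.0002
head (507.5345458984375, 102.0020980834961, 31.70893669128418) 0.13092827997886558 pip 23.67517883532283 1792
```

View pics/w2.png

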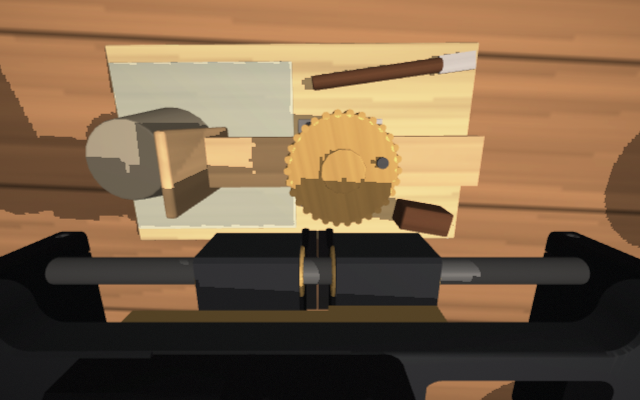

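The view shows the head at (343,168), half of it in shadow, and the pip at (383,163). I'll make pip detection robust to shadow by using saturation, and then probe the contact.

```bash
sed -i 's/q=(R>14)&(R<27).*/hs=cv2.cvtColor(p,cv2.COLOR_BGR2HSV)[...,1]; q=(R>14)\&(R<27)\&(m>0); v,u=np.nonzero(q\&(hs<.6*np.median(hs[q]))\&(g<110))/' h.py
python3 -m crank '[{"dx":0,"dy":0,"dz":-0.13,"rx":0,"ry":0,"rz":0,"fingers":255},{"dx":0,"dy":0,"dz":0,"rx":0,"ry":0,"rz":0,"fingers":255}]'
python3 -m crank '[{"dx":0,"dy":0.1,"dz":-0.08,"rx":0,"ry":0,"rz":0,"fingers":255},{"dx":0,"dy":0,"dz":0,"rx":0,"ry":0,"rz":0,"fingers":255}]'
python3 -m crank '[{"dx":0,"dy":0.1,"dz":-0.05,"rx":0,"ry":0,"rz":0,"fingers":255},{"dx":0,"dy":0,"dz":0,"rx":0,"ry":0,"rz":0,"fingers":255}]'
python3 - <<'E'
from h import *
c,z,a,n,p,P=look("pics/w3.png"); print("head",c,z,"pip",a,n)
E
```

```text
time: 3.55
tool_pos: [0.5514, 0.0887, 0.1335]
ee_rot: [[0.001, -0.044, 0.999], [0.0, 0.999, 0.044], [-1.0, -0.0, 0.001]]
ft_force: [0.2, 0.2, -0.4]
width: 0.0006
time: 3.72
tool_pos: [0.5499, 0.0915, 0.1333]
ee_rot: [[0.003, -0.043, 0.999], [-0.0, 0.999, 0.043], [-1.0, -0.001, 0.003]]
ft_force: [3.5, -0.4, 0.9]
width: 0.0004
time: 3.88
tool_pos: [0.5493, 0.0945, 0.1335]
ee_rot: [[0.005, -0.043, 0.999], [-0.0, 0.999, 0.043], [-1.0, -0.0, 0.005]]
ft_force: [6.4, -1.7, -0.5]
width: 0.0007
head (510.4339599609375, 101.63516235351562, 34.46595764160156) 0.1309974315864288 pip 121.08848506804159 99
```

```bash
sed -i 's/^    g=cv2.cvt/    fx=(x,y,r); x,y=507.6,102.2\n    g=cv2.cvt/; s/return (x,y,r)/return fx/' h.py
python3 -m crank '[{"dx":0,"dy":0.17,"dz":-0.03,"rx":0,"ry":0,"rz":0,"fingers":255},{"dx":0,"dy":0.17,"dz":0,"rx":0,"ry":0,"rz":0,"fingers":255},{"dx":0,"dy":0.17,"dz":0,"rx":0,"ry":0,"rz":0,"fingers":255},{"dx":0,"dy":0.17,"dz":0,"rx":0,"ry":0,"rz":0,"fingers":255},{"dx":0,"dy":0.17,"dz":0,"rx":0,"ry":0,"rz":0,"fingers":255}]'
python3 - <<'E'
from h import *
c,z,a,n,p,P=look("pics/w4.png"); print("head",c,z,"pip",a,n)
E
python3 -m crank '[{"dx":0,"dy":0,"dz":0.4,"rx":0,"ry":0,"rz":0,"fingers":255},{"dx":0,"dy":-0.8,"dz":0,"rx":0,"ry":0,"rz":0,"fingers":255}]'
python3 - <<'E'
from h import *
c,z,a,n,p,P=look("pics/w5.png"); print("head",c,z,"pip",a,n)
E
```

```text
time: 4.35
tool_pos: [0.5469, 0.1199, 0.1335]
ee_rot: [[0.004, -0.043, 0.999], [-0.0, 0.999, 0.043], [-1.0, -0.0, 0.004]]
ft_force: [1.9, -1.4, 1.7]
width: 0.0006
head (510.7922058105469, 105.32461547851562, 36.35690689086914) 0.13134226570424362 pip 159.8158858890158 101
time: 4.57
tool_pos: [0.5587, 0.0994, 0.1325]
ee_rot: [[-0.0, -0.047, 0.999], [0.002, 0.999, 0.047], [-1.0, 0.002, -0.0]]
ft_force: [-0.4, -0.2, -0.1]
width: 0.0006
head (507.6326904296875, 101.95669555664062, 31.816837310791016) 0.13137399599470373 pip 161.38898263437673 107
```

View pics/w4.png

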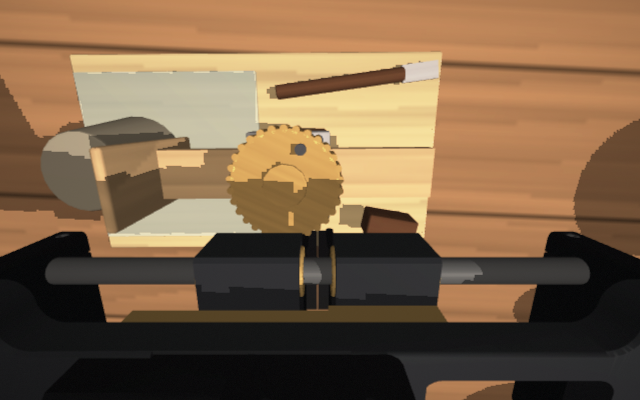

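The head turned with the finger: the pip is at 161° and started at 108°. I'll repeat the stroke in cycles.

```bash
python3 -m crank '[{"dx":0,"dy":-0.35,"dz":0,"rx":0,"ry":0,"rz":0,"fingers":255},{"dx":0,"dy":0,"dz":-0.3,"rx":0,"ry":0,"rz":0,"fingers":255},{"dx":0,"dy":0.2,"dz":-0.1,"rx":0,"ry":0,"rz":0,"fingers":255},{"dx":0,"dy":0.2,"dz":0,"rx":0,"ry":0,"rz":0,"fingers":255},{"dx":0,"dy":0.2,"dz":0,"rx":0,"ry":0,"rz":0,"fingers":255}]'
python3 -m crank '[{"dx":0,"dy":0.2,"dz":0,"rx":0,"ry":0,"rz":0,"fingers":255},{"dx":0,"dy":0.2,"dz":0,"rx":0,"ry":0,"rz":0,"fingers":255},{"dx":0,"dy":0,"dz":0.4,"rx":0,"ry":0,"rz":0,"fingers":255},{"dx":0,"dy":-1,"dz":0,"rx":0,"ry":0,"rz":0,"fingers":255}]'
python3 - <<'E'
from h import *
c,z,a,n,p,P=look("pics/w6.png"); print("head",c,z,"pip",a,n)
E
python3 -m crank '[{"dx":0,"dy":0,"dz":-0.3,"rx":0,"ry":0,"rz":0,"fingers":255},{"dx":0,"dy":0.2,"dz":-0.1,"rx":0,"ry":0,"rz":0,"fingers":255},{"dx":0,"dy":0.2,"dz":0,"rx":0,"ry":0,"rz":0,"fingers":255},{"dx":0,"dy":0.2,"dz":0,"rx":0,"ry":0,"rz":0,"fingers":255}]'
python3 -m crank '[{"dx":0,"dy":0.2,"dz":0,"rx":0,"ry":0,"rz":0,"fingers":255},{"dx":0,"dy":0.2,"dz":0,"rx":0,"ry":0,"rz":0,"fingers":255},{"dx":0,"dy":0,"dz":0.4,"rx":0,"ry":0,"rz":0,"fingers":255},{"dx":0,"dy":-1,"dz":0,"rx":0,"ry":0,"rz":0,"fingers":255}]'
python3 - <<'E'
from h import *
c,z,a,n,p,P=look("pics/w7.png"); print("head",c,z,"pip",a,n)
E
```

```text
time: 5.03
tool_pos: [0.5488, 0.1033, 0.1331]
ee_rot: [[0.009, -0.042, 0.999], [-0.0, 0.999, 0.042], [-1.0, -0.0, 0.009]]
ft_force: [14.1, -2.3, -6.4]
width: 0.0003
time: 5.37
tool_pos: [0.5589, 0.0901, 0.1327]
ee_rot: [[0.001, -0.047, 0.999], [0.003, 0.999, 0.047], [-1.0, 0.003, 0.001]]
ft_force: [0.9, -0.8, -0.3]
width: 0.0003
head (507.6922607421875, 102.05276489257812, 31.931442260742188) 0.1318939367726309 pip -139.15956768255026 102
time: 5.75
tool_pos: [0.5487, 0.1037, 0.1334]
ee_rot: [[0.009, -0.042, 0.999], [0.0, 0.999, 0.042], [-1.0, -0.0, 0.009]]
ft_force: [14.9, -2.3, -5.0]
width: 0.0003
time: 6.08
tool_pos: [0.5586, 0.0905, 0.1328]
ee_rot: [[0.001, -0.048, 0.999], [0.003, 0.999, 0.048], [-1.0, 0.003, 0.001]]
ft_force: [0.6, -0.3, 0.2]
width: 0.0007
head (507.7945251464844, 102.1227798461914, 32.04020690917969) 0.13242732616069638 pip -80.3352523012246 101
```

```bash
python3 -m crank '[{"dx":0,"dy":0,"dz":-0.3,"rx":0,"ry":0,"rz":0,"fingers":255},{"dx":0,"dy":0.2,"dz":-0.1,"rx":0,"ry":0,"rz":0,"fingers":255},{"dx":0,"dy":0.2,"dz":0,"rx":0,"ry":0,"rz":0,"fingers":255},{"dx":0,"dy":0.2,"dz":0,"rx":0,"ry":0,"rz":0,"fingers":255}]'
python3 -m crank '[{"dx":0,"dy":0.2,"dz":0,"rx":0,"ry":0,"rz":0,"fingers":255},{"dx":0,"dy":0.2,"dz":0,"rx":0,"ry":0,"rz":0,"fingers":255},{"dx":0,"dy":0,"dz":0.4,"rx":0,"ry":0,"rz":0,"fingers":255},{"dx":0,"dy":-1,"dz":0,"rx":0,"ry":0,"rz":0,"fingers":255}]' >/dev/null
python3 -m crank '[{"dx":0,"dy":0,"dz":-0.3,"rx":0,"ry":0,"rz":0,"fingers":255},{"dx":0,"dy":0.2,"dz":-0.1,"rx":0,"ry":0,"rz":0,"fingers":255},{"dx":0,"dy":0.2,"dz":0,"rx":0,"ry":0,"rz":0,"fingers":255},{"dx":0,"dy":0.2,"dz":0,"rx":0,"ry":0,"rz":0,"fingers":255}]' >/dev/null
python3 -m crank '[{"dx":0,"dy":0.2,"dz":0,"rx":0,"ry":0,"rz":0,"fingers":255},{"dx":0,"dy":0.2,"dz":0,"rx":0,"ry":0,"rz":0,"fingers":255},{"dx":0,"dy":0,"dz":0.4,"rx":0,"ry":0,"rz":0,"fingers":255},{"dx":0,"dy":-1,"dz":0,"rx":0,"ry":0,"rz":0,"fingers":255}]' >/dev/null
python3 - <<'E'
from h import *
c,z,a,n,p,P=look("pics/w8.png"); print("head",c,z,"pip",a,n)
E
python3 -m crank '[{"dx":0,"dy":0,"dz":-0.3,"rx":0,"ry":0,"rz":0,"fingers":255},{"dx":0,"dy":0.2,"dz":-0.1,"rx":0,"ry":0,"rz":0,"fingers":255},{"dx":0,"dy":0.2,"dz":0,"rx":0,"ry":0,"rz":0,"fingers":255},{"dx":0,"dy":0.2,"dz":0,"rx":0,"ry":0,"rz":0,"fingers":255}]' >/dev/null
python3 -m crank '[{"dx":0,"dy":0.2,"dz":0,"rx":0,"ry":0,"rz":0,"fingers":255},{"dx":0,"dy":0.2,"dz":0,"rx":0,"ry":0,"rz":0,"fingers":255},{"dx":0,"dy":0,"dz":0.4,"rx":0,"ry":0,"rz":0,"fingers":255},{"dx":0,"dy":-1,"dz":0,"rx":0,"ry":0,"rz":0,"fingers":255}]' >/dev/null
python3 -m crank '[{"dx":0,"dy":0,"dz":-0.3,"rx":0,"ry":0,"rz":0,"fingers":255},{"dx":0,"dy":0.2,"dz":-0.1,"rx":0,"ry":0,"rz":0,"fingers":255},{"dx":0,"dy":0.2,"dz":0,"rx":0,"ry":0,"rz":0,"fingers":255},{"dx":0,"dy":0.2,"dz":0,"rx":0,"ry":0,"rz":0,"fingers":255}]'
python3 -m crank '[{"dx":0,"dy":0.2,"dz":0,"rx":0,"ry":0,"rz":0,"fingers":255},{"dx":0,"dy":0.2,"dz":0,"rx":0,"ry":0,"rz":0,"fingers":255},{"dx":0,"dy":0,"dz":0.4,"rx":0,"ry":0,"rz":0,"fingers":255},{"dx":0,"dy":-1,"dz":0,"rx":0,"ry":0,"rz":0,"fingers":255}]'
python3 - <<'E'
from h import *
c,z,a,n,p,P=look("pics/w9.png",.132); print("head",c,z,"pip",a,n)
E
```

```text
time: 6.47
tool_pos: [0.5487, 0.1039, 0.1334]
ee_rot: [[0.01, -0.043, 0.999], [0.0, 0.999, 0.043], [-1.0, -0.0, 0.01]]
ft_force: [16.0, -3.0, -4.8]
width: 0.0007
head (507.9620361328125, 102.23917388916016, 32.25942611694336) 0.13340530662038003 pip 41.868599755650244 99
time: 8.52
tool_pos: [0.5486, 0.1041, 0.1335]
ee_rot: [[0.01, -0.042, 0.999], [0.0, 0.999, 0.042], [-1.0, -0.0, 0.01]]
ft_force: [16.2, -4.0, -5.1]
width: 0.0005
time: 8.85
tool_pos: [0.558, 0.091, 0.1327]
ee_rot: [[0.0, -0.047, 0.999], [0.003, 0.999, 0.047], [-1.0, 0.003, 0.001]]
ft_force: [0.8, -0.5, -0.3]
width: 0.0004
head (507.7971496582031, 102.1046142578125, 32.07289123535156) 0.13443956396516116 pip 166.29712744512605 113
```

```bash
python3 -m crank '[{"dx":0,"dy":0,"dz":-0.3,"rx":0,"ry":0,"rz":0,"fingers":255},{"dx":0,"dy":0.2,"dz":-0.1,"rx":0,"ry":0,"rz":0,"fingers":255},{"dx":0,"dy":0.2,"dz":0,"rx":0,"ry":0,"rz":0,"fingers":255},{"dx":0,"dy":0.2,"dz":0,"rx":0,"ry":0,"rz":0,"fingers":255}]' >/dev/null
python3 -m crank '[{"dx":0,"dy":0.2,"dz":0,"rx":0,"ry":0,"rz":0,"fingers":255},{"dx":0,"dy":0.2,"dz":0,"rx":0,"ry":0,"rz":0,"fingers":255},{"dx":0,"dy":0,"dz":0.4,"rx":0,"ry":0,"rz":0,"fingers":255},{"dx":0,"dy":-1,"dz":0,"rx":0,"ry":0,"rz":0,"fingers":255}]' >/dev/null
python3 -m crank '[{"dx":0,"dy":0,"dz":-0.3,"rx":0,"ry":0,"rz":0,"fingers":255},{"dx":0,"dy":0.2,"dz":-0.1,"rx":0,"ry":0,"rz":0,"fingers":255},{"dx":0,"dy":0.2,"dz":0,"rx":0,"ry":0,"rz":0,"fingers":255},{"dx":0,"dy":0.2,"dz":0,"rx":0,"ry":0,"rz":0,"fingers":255}]' >/dev/null
python3 -m crank '[{"dx":0,"dy":0.2,"dz":0,"rx":0,"ry":0,"rz":0,"fingers":255},{"dx":0,"dy":0.2,"dz":0,"rx":0,"ry":0,"rz":0,"fingers":255},{"dx":0,"dy":0,"dz":0.4,"rx":0,"ry":0,"rz":0,"fingers":255},{"dx":0,"dy":-1,"dz":0,"rx":0,"ry":0,"rz":0,"fingers":255}]' >/dev/null
python3 - <<'E'
from h import *
c,z,a,n,p,P=look("pics/w10.png",.134); print("head",c,z,"pip",a,n)
E
python3 -m crank '[{"dx":0,"dy":0,"dz":-0.3,"rx":0,"ry":0,"rz":0,"fingers":255},{"dx":0,"dy":0.2,"dz":-0.1,"rx":0,"ry":0,"rz":0,"fingers":255},{"dx":0,"dy":0.2,"dz":0,"rx":0,"ry":0,"rz":0,"fingers":255},{"dx":0,"dy":0.2,"dz":0,"rx":0,"ry":0,"rz":0,"fingers":255}]' >/dev/null
python3 -m crank '[{"dx":0,"dy":0.2,"dz":0,"rx":0,"ry":0,"rz":0,"fingers":255},{"dx":0,"dy":0.2,"dz":0,"rx":0,"ry":0,"rz":0,"fingers":255},{"dx":0,"dy":0,"dz":0.4,"rx":0,"ry":0,"rz":0,"fingers":255},{"dx":0,"dy":-1,"dz":0,"rx":0,"ry":0,"rz":0,"fingers":255}]' >/dev/null
python3 -m crank '[{"dx":0,"dy":0,"dz":-0.3,"rx":0,"ry":0,"rz":0,"fingers":255},{"dx":0,"dy":0.2,"dz":-0.1,"rx":0,"ry":0,"rz":0,"fingers":255},{"dx":0,"dy":0.2,"dz":0,"rx":0,"ry":0,"rz":0,"fingers":255},{"dx":0,"dy":0.2,"dz":0,"rx":0,"ry":0,"rz":0,"fingers":255}]'
python3 -m crank '[{"dx":0,"dy":0.2,"dz":0,"rx":0,"ry":0,"rz":0,"fingers":255},{"dx":0,"dy":0.2,"dz":0,"rx":0,"ry":0,"rz":0,"fingers":255},{"dx":0,"dy":0,"dz":0.4,"rx":0,"ry":0,"rz":0,"fingers":255},{"dx":0,"dy":-1,"dz":0,"rx":0,"ry":0,"rz":0,"fingers":255}]'
python3 - <<'E'
from h import *
c,z,a,n,p,P=look("pics/w11.png",.135); print("head",c,z,"pip",a,n)
E
```

```text
head (507.6107482910156, 102.0599594116211, 31.823747634887695) 0.13545560961410488 pip -74.0122919577077 107
time: 11.28
tool_pos: [0.5481, 0.1038, 0.1334]
ee_rot: [[0.009, -0.042, 0.999], [-0.0, 0.999, 0.042], [-1.0, -0.001, 0.009]]
ft_force: [16.5, -5.1, -5.4]
width: 0.0002
time: 11.62
tool_pos: [0.5578, 0.091, 0.1328]
ee_rot: [[0.001, -0.047, 0.999], [0.003, 0.999, 0.047], [-1.0, 0.003, 0.001]]
ft_force: [-0.0, -0.2, -0.6]
width: 0.0003
head (507.6944885253906, 101.97993469238281, 31.86734390258789) 0.13647801386811076 pip 46.54865182255813 105
```

```bash
python3 -m crank '[{"dx":0,"dy":0,"dz":-0.3,"rx":0,"ry":0,"rz":0,"fingers":255},{"dx":0,"dy":0.2,"dz":-0.1,"rx":0,"ry":0,"rz":0,"fingers":255},{"dx":0,"dy":0.2,"dz":0,"rx":0,"ry":0,"rz":0,"fingers":255},{"dx":0,"dy":0.2,"dz":0,"rx":0,"ry":0,"rz":0,"fingers":255}]' >/dev/null
python3 -m crank '[{"dx":0,"dy":0.2,"dz":0,"rx":0,"ry":0,"rz":0,"fingers":255},{"dx":0,"dy":0.2,"dz":0,"rx":0,"ry":0,"rz":0,"fingers":255},{"dx":0,"dy":0,"dz":0.4,"rx":0,"ry":0,"rz":0,"fingers":255},{"dx":0,"dy":-1,"dz":0,"rx":0,"ry":0,"rz":0,"fingers":255}]' >/dev/null
python3 -m crank '[{"dx":-0.85,"dy":0,"dz":0,"rx":0,"ry":0,"rz":0,"fingers":255},{"dx":-0.85,"dy":0,"dz":0,"rx":0,"ry":0,"rz":0,"fingers":255},{"dx":-0.85,"dy":0,"dz":0,"rx":0,"ry":0,"rz":0,"fingers":255},{"dx":-0.85,"dy":0,"dz":0,"rx":0,"ry":0,"rz":0,"fingers":255},{"dx":0,"dy":0,"dz":0,"rx":0,"ry":0,"rz":0,"fingers":255}]'
python3 - <<'E'
from h import *
c,z,a,n,p,P=look("pics/w12.png",.136); print("head",c,z,"pip",a,n)
E
python3 -m crank '[{"dx":0,"dy":-0.86,"dz":-0.42,"rx":0,"ry":0,"rz":0,"fingers":255},{"dx":0,"dy":-0.86,"dz":-0.42,"rx":0,"ry":0,"rz":0,"fingers":255},{"dx":0,"dy":-0.86,"dz":-0.42,"rx":0,"ry":0,"rz":0,"fingers":255},{"dx":0,"dy":-0.86,"dz":-0.42,"rx":0,"ry":0,"rz":0,"fingers":255},{"dx":0,"dy":0,"dz":0,"rx":0,"ry":0,"rz":0,"fingers":255}]'
python3 -m crank '[{"dx":0,"dy":0,"dz":0,"rx":0,"ry":0,"rz":0,"fingers":255}]'
```

```text
time: 12.75
tool_pos: [0.5594, 0.0875, 0.2402]
ee_rot: [[0.007, -0.044, 0.999], [0.001, 0.999, 0.044], [-1.0, 0.001, 0.007]]
ft_force: [0.9, -0.1, 0.8]
width: 0.0003
head (507.5588684082031, 102.20972442626953, 31.652908325195312) 0.13696266457171632 pip 108.13875332528578 34
time: 13.22
tool_pos: [0.5093, -0.0214, 0.2323]
ee_rot: [[-0.004, -0.041, 0.999], [-0.001, 0.999, 0.041], [-1.0, -0.0, -0.004]]
ft_force: [-0.2, -0.3, 0.6]
width: 0.0006
time: 13.3
tool_pos: [0.5108, -0.0191, 0.2328]
ee_rot: [[-0.003, -0.041, 0.999], [0.001, 0.999, 0.041], [-1.0, 0.001, -0.003]]
ft_force: [0.0, -0.5, 0.2]
width: 0.0005
```

The pip is back at 108°, exactly two turns from where it started, and the top has risen 6 mm. Next I lower the fingertips on the cup side of the plate and push.

```bash
python3 -m crank '[{"dx":0.85,"dy":0,"dz":0.03,"rx":0,"ry":0,"rz":0,"fingers":255},{"dx":0.85,"dy":0,"dz":0,"rx":0,"ry":0,"rz":0,"fingers":255},{"dx":0.85,"dy":0,"dz":0,"rx":0,"ry":0,"rz":0,"fingers":255},{"dx":0.8,"dy":0,"dz":0,"rx":0,"ry":0,"rz":0,"fingers":255},{"dx":0,"dy":0,"dz":0,"rx":0,"ry":0,"rz":0,"fingers":255}]'
python3 -m crank '[{"dx":0,"dy":0.2,"dz":0,"rx":0,"ry":0,"rz":0,"fingers":255},{"dx":0,"dy":0.2,"dz":0,"rx":0,"ry":0,"rz":0,"fingers":255},{"dx":0,"dy":0.2,"dz":0,"rx":0,"ry":0,"rz":0,"fingers":255},{"dx":0,"dy":0.2,"dz":0,"rx":0,"ry":0,"rz":0,"fingers":255},{"dx":0,"dy":0,"dz":0,"rx":0,"ry":0,"rz":0,"fingers":255}]'
python3 -m crank '[{"dx":0,"dy":0.2,"dz":0,"rx":0,"ry":0,"rz":0,"fingers":255},{"dx":0,"dy":0.2,"dz":0,"rx":0,"ry":0,"rz":0,"fingers":255},{"dx":0,"dy":0.2,"dz":0,"rx":0,"ry":0,"rz":0,"fingers":255},{"dx":0,"dy":0.2,"dz":0,"rx":0,"ry":0,"rz":0,"fingers":255},{"dx":0,"dy":0,"dz":0,"rx":0,"ry":0,"rz":0,"fingers":255}]'
```

```text
time: 13.72
tool_pos: [0.5091, -0.0168, 0.1277]
ee_rot: [[-0.011, -0.044, 0.999], [0.003, 0.999, 0.045], [-1.0, 0.003, -0.01]]
ft_force: [-0.9, 1.1, -0.3]
width: 0.0007
time: 14.13
tool_pos: [0.5137, 0.0059, 0.1355]
ee_rot: [[0.003, -0.045, 0.999], [-0.0, 0.999, 0.045], [-1.0, -0.0, 0.003]]
ft_force: [0.2, -0.1, 0.2]
width: 0.0001
time: 14.55
tool_pos: [0.5118, 0.0298, 0.1341]
ee_rot: [[0.0, -0.044, 0.999], [0.001, 0.999, 0.044], [-1.0, 0.001, 0.0]]
ft_force: [0.3, 1.5, 0.1]
width: 0.0004
```

```bash
python3 -m crank '[{"dx":0,"dy":0.15,"dz":0,"rx":0,"ry":0,"rz":0,"fingers":255},{"dx":0,"dy":0.15,"dz":0,"rx":0,"ry":0,"rz":0,"fingers":255},{"dx":0,"dy":0.1,"dz":0,"rx":0,"ry":0,"rz":0,"fingers":255},{"dx":0,"dy":0,"dz":0,"rx":0,"ry":0,"rz":0,"fingers":255}]'
python3 -m crank '[{"dx":0,"dy":0.1,"dz":0,"rx":0,"ry":0,"rz":0,"fingers":255},{"dx":0,"dy":0,"dz":0,"rx":0,"ry":0,"rz":0,"fingers":255}]'
python3 - <<'E'
from h import *
p,d,P=cloud("side");q,_,_=cloud("wrist")
cv2.imwrite("pics/s13.png",np.vstack([cv2.resize(p[180:330,250:400],(600,600),interpolation=3)[:300], cv2.resize(q,(600,300))]))
Z=P[...,2]; m=(Z>.138)&(Z<.15)
E
python3 -m crank '[{"dx":0,"dy":0.1,"dz":0,"rx":0,"ry":0,"rz":0,"fingers":255},{"dx":0,"dy":0,"dz":0,"rx":0,"ry":0,"rz":0,"fingers":255}]'
```

```text
time: 14.88
tool_pos: [0.511, 0.0413, 0.1338]
ee_rot: [[-0.0, -0.044, 0.999], [0.0, 0.999, 0.044], [-1.0, 0.0, -0.0]]
ft_force: [0.7, -0.1, 0.2]
width: 0.0004
time: 15.05
tool_pos: [0.5108, 0.044, 0.1337]
ee_rot: [[-0.001, -0.044, 0.999], [0.0, 0.999, 0.044], [-1.0, 0.0, -0.0]]
ft_force: [0.4, -0.4, 0.8]
width: 0.0004
time: 15.32
tool_pos: [0.5107, 0.0451, 0.1337]
ee_rot: [[-0.001, -0.044, 0.999], [-0.003, 0.999, 0.044], [-1.0, -0.003, -0.001]]
ft_force: [-0.0, -8.4, -0.3]
width: 0.0007
```

View pics/s13.png

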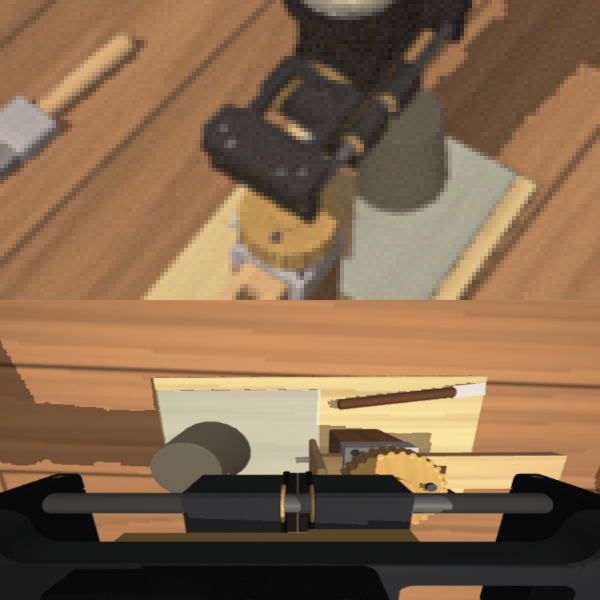

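The plate is clear of the cup and up against the post, and 8.4 N of resistance indicates the stop. One more small push, then I back off, lift and check.

```bash
python3 -m crank '[{"dx":0,"dy":0.08,"dz":0,"rx":0,"ry":0,"rz":0,"fingers":255},{"dx":0,"dy":0,"dz":0,"rx":0,"ry":0,"rz":0,"fingers":255},{"dx":0,"dy":0,"dz":0,"rx":0,"ry":0,"rz":0,"fingers":255}]'
python3 -m crank '[{"dx":0,"dy":-0.2,"dz":0,"rx":0,"ry":0,"rz":0,"fingers":255},{"dx":0,"dy":-0.3,"dz":0,"rx":0,"ry":0,"rz":0,"fingers":255},{"dx":-0.9,"dy":0,"dz":0,"rx":0,"ry":0,"rz":0,"fingers":255},{"dx":-0.9,"dy":0,"dz":0,"rx":0,"ry":0,"rz":0,"fingers":255},{"dx":-0.9,"dy":0,"dz":0,"rx":0,"ry":0,"rz":0,"fingers":255}]'
python3 -m crank '[{"dx":-0.9,"dy":0.4,"dz":0.5,"rx":0,"ry":0,"rz":0,"fingers":255},{"dx":-0.9,"dy":0.4,"dz":0.7,"rx":0,"ry":0,"rz":0,"fingers":255},{"dx":0,"dy":0.4,"dz":0.7,"rx":0,"ry":0,"rz":0,"fingers":255},{"dx":0,"dy":0,"dz":0,"rx":0,"ry":0,"rz":0,"fingers":255},{"dx":0,"dy":0,"dz":0,"rx":0,"ry":0,"rz":0,"fingers":255}]'
python3 - <<'E'
from h import *
c,z,a,n,p,P=look("pics/w14.png",.136); print("head",c,z,"pip",a,n)
Z=P[...,2]; m=(Z>.140)&(Z<.15)&(P[...,1]<.085)&(P[...,1]>-.05)&(abs(P[...,0]-.51)<.06)
Q=P[m]*1000; print(m.sum(),cv2.minAreaRect(Q[:,:2].astype(np.float32)))
m=(Z>.084)&(Z<.095)&(P[...,1]<.0)&(P[...,1]>-.12)&(abs(P[...,0]-.51)<.06)
print("cup top",cv2.minEnclosingCircle((P[m][:,:2]*1000).astype(np.float32)))
print(ctrl.get_state()["ft_force"])
E
```

```text
time: 15.57
tool_pos: [0.5108, 0.0454, 0.1338]
ee_rot: [[-0.001, -0.043, 0.999], [-0.007, 0.999, 0.043], [-1.0, -0.007, -0.001]]
ft_force: [-0.6, -16.5, 0.8]
width: 0.0004
time: 15.98
tool_pos: [0.5107, 0.034, 0.2151]
ee_rot: [[-0.002, -0.043, 0.999], [0.001, 0.999, 0.043], [-1.0, 0.001, -0.002]]
ft_force: [0.6, 0.6, -0.3]
width: 0.0002
time: 16.4
tool_pos: [0.567, 0.073, 0.2684]
ee_rot: [[-0.001, -0.045, 0.999], [0.0, 0.999, 0.045], [-1.0, 0.001, -0.001]]
ft_force: [-0.7, -0.3, -1.2]
width: -0.0
head (507.4634704589844, 102.34741973876953, 31.60040855407715) 0.13706234682646484 pip 107.17418891990872 25
317 ((509.64666748046875, 59.2657470703125), (42.972442626953125, 5.77769136428833), 2.095829486846924)
cup top ((513.7389526367188, -38.67756652832031), 28.328311920166016)
[-0.29188498  0.4959737  -1.18401348]
```

View pics/w14.png

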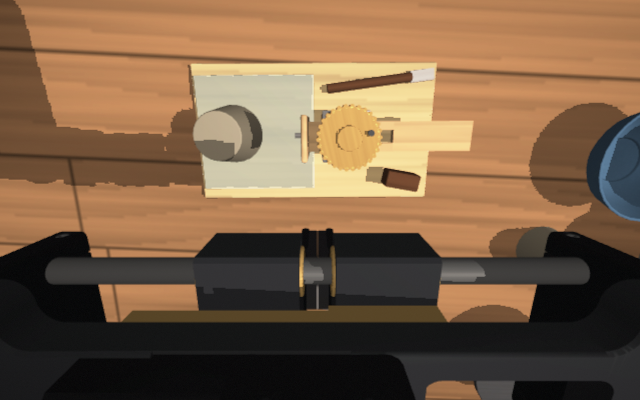

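The plate moved from y 14.4 to 59.3, which is 44.9 mm of travel. The pip is at 107°, so the screw stands at two turns. The cup hasn't moved, and the view shows the trimmer and block in place and the robot clear of everything.

```bash
python3 -c "
from bench import ctrl
print(ctrl.job_done())"
```

```text
the job is handed in; nothing more can be done
None
```

The job is done and handed in at about 16 s of robot time; no verdict was reported.

- **What I did:** With the gripper shut, I rolled the fingertips along the far side of the knurled rim in 12 straight strokes. I then pushed the end plate with the fingertips until it met the stop at about 16 N. Nothing was gripped.
- **Screw:** The pip went from 108.0° to 107.2° after two full turns. I tracked it stroke by stroke, and the head rose 6 mm, which agrees with two turns. Allowing for the 0 to 0.3 rad it started at, the joint is at about 12.55 to 12.85 rad.
- **Arm:** The plate slid 44.9 mm of its 45 mm and stays at the stop.
- **Cup and the rest:** The gauged cup's top is within 0.2 mm of where it was. The trimmer and block look untouched. I did not re-measure the other bystanders, but the robot passed only well above or clear of them.
- **Last checks:** The robot stood clear of everything at hand-in, with the force reading down at noise level (about 1 N). No check failed or disagreed. The first move calls were refused because every row needs all its fields, so nothing moved. One early pip reading was spoiled by the gripper's shadow, and I fixed that before relying on it.

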